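Shift the bench gearbox into the far right gear

ROBOT

A 6-joint arm with a two-finger parallel gripper is mounted at the origin on a cart in front of the work surface, level with it; the furniture and walls round the work are solid. World frame = base frame: x ahead of the robot, y to its left, z up, the work surface at z = 0. Lengths are in mm, angles in rad, forces in N, time in s.
With the tool pointing down it reaches from about 350 to 975 mm from the base axis. Payload 7.1 kg.
Tool frame: the origin (TCP) lies midway between the tips of the shut fingers; the grasp point (between the pads) lies ctrl.grip_point_offset behind it (ctrl.grip_point_offset is the distance from the TCP to the grasp point, in mm); z points along the fingers, y is the line along which they close (so a half turn about z gives the same grasp; the last joint's range is limited). The gripper opens to 88 mm and grips with 3 to 60 N. Pads are 20 mm wide; open, the fingers measure 115 mm over their backs; the gripper's body (75 mm by 178 mm) begins 61 mm behind the grasp point.
Start: joints at [1.094, 0.423, 1.63, -0, 1.089, -0.019], TCP at [276.202, 560.64, 222.675] pointing down, gripper open.
Joint ranges: [-3, 3], [-0.9, 2.11], [0.09, 2.58], [-1.31, 4.45], [0.11, 2.69], [-2.54, 2.54]. Speed limits (rad/s): [2.39, 2.39, 3.01, 3.14, 3.14, 3.14].

INTERFACE

Orientations are given as a rotation vector (axis times angle).
In Python, from workcell import ctrl, get_image, close_job, finder gives the robot as it stands.
- The arm moves only by the tool servo_tool, never from a script. Its argument "deltas" is a list of rows, each a list of 2 entries, a list of its own where there are three numbers: the shift along the tool's x, y, z in mm, then the turn, a rotation vector about the tool's x, y, z in rad. A call has 1 to 5 rows; each row is the pose to reach, as a shift and turn from the pose commanded when the call began, along the tool's axes at that moment; what a row does not reach only later rows make up. A row lasts 1/12 s, in which the tool goes at most 41.7 mm and 7.16 degrees, less where a joint would pass 70% of its speed; a pose out of reach is approached as far as the arm can. A call with a gripper value outside its range is refused whole. "grip" is the closure, from -1 (fully open) to 1 (shut), so that 0 is half open, set as the call begins (left out, the last holds). The fingers move at their own pace and stop on an object; the grip force is fixed at half the most. Time passes only in rows, so rows that repeat a pose let the fingers close. It gives the time, the measured TCP pose, the force, the opening and the grip force at its end, in the units of the state.
- ctrl.get_obs(): the state, without advancing time (a new reading comes with each control period).
- get_image(name): name is "side" or "top" or "wrist"; returns a dict with "frame" (400x640x3 uint8, blue, green, red), "depth" (400x640 float32, mm along the optical axis (not along the pixel's ray), 0 where there is no reading), "K" (3x3 intrinsics, pixels), "pose" (4x4, takes a point from camera to world coordinates). Camera axes: x right, y down, z forward; pixel columns grow to the right and rows downward; lengths in mm; the calibration is good to about 2 mm. A picture is of the moment at which its call begins.
- close_job(): hands the job in; it is judged then, once.
Trained networks look in a picture, given as the dict that the camera call returned (one of the last four; its "shot" number tells which), for a name from the list of things; names that differ only in an ending like _2 or _b are one class to them, and where a whole thing is asked for, a point or a joint stands for the part that bears it (a point fixed in the world has none). Each returns a list of dicts, best first, with "score" (0 to 1); they miss things now and then, are a little off and sometimes report something else, mostly with a low value. They report only what shows in the picture. A call takes as long as a camera call.
- finder.search_frame(query, picture): "rect" ([centre column, centre row, width, height] as shares, 0 to 1, of the picture: columns of its width, rows of its height, round what is visible of it).
- finder.silhouettes(query, picture): "mask" (400x640 bool, what is visible of it) and "rect" ([centre column, centre row, width, height] as shares, 0 to 1, of the picture: columns of its width, rows of its height, round what is visible of it).
The state is a dict: "t": time; "qpos": joint angles; "qvel": joint speeds; "joint_torque": joint torques, N m; "ee_pos": TCP position; "orientation": TCP orientation; "ft_force": force on the tool from outside, world axes, zero at the start; "moment": the same for the moment, N m; "width": finger opening in mm; "grasp_force": force on a finger pad.
Only numpy, scipy, OpenCV 4.12 (cv2) and the standard library are available. Lean on these libraries where they do the work, as an engineer would, in place of code of your own. Each camera call takes 0.05 s, during which the arm holds its last target. There are 200 camera calls.

TASK

Two grey machine boxes with ball-topped levers stand on the bench. On the one with the H-shaped gate, seen from its front (the side with the round sight glass), move the lever out of the near left leg, across the neutral slot, and forward until it is fully home in the far right leg, then let go. Leave the lever of the other box, which has one straight slot, as it is.

Things in the scene. Friction and masses are not known exactly. Their poses are not given: they have to be found in the camera images.
- gearbox: Fixed grey cast box with an H-shaped gate in its top plate: 120 x 120 mm, flange 140 x 140, plate top at 80 mm. A belt pulley stands out 36 mm on its right (-y) side. Origin: centre of its underside, on the bench; x points forward, away from its front (front: sight glass, faces roughly the robot), y to its left, z up. The lever's pivot is on z, 12 mm up.
- gate (a point): Centre of the gearbox's gate, on the plate's top, 80 mm above the box's origin; axes as the box. Two legs along x, centred at y = +18 mm (left) and -18 mm (right), each 16 mm wide, from x = -22 to +22 mm, joined only by the neutral slot along y at x = 0, 16 mm wide. Walls are rigid.
- shift_knob (a point): Centre of the 30 mm black ball on the gearbox's 10 mm steel lever, 123 mm from the pivot about which it tilts any way; starts near left. In the box's frame the ball is at y about +33 mm in the left leg, -33 in the right (5 mm play each way), x = 0 in neutral, x = +31 or -31 fully home in a far or near leg, 126 to 135 mm above the bench. It stays where left; about 2 N moves it.
- clutch_knob (a point): Centre of the 30 mm black ball on the lever of the other fixed grey cast box (120 x 90 mm, flange 140 x 110, plate top at 80 mm, one straight 44 x 16 mm slot along its length). This lever tilts only along its slot, about a pivot 12 mm above the bench, 123 mm from the ball; leave it as it is.

How it is judged (in metres and radians):
At the end, for the whole second after the job is handed in: the gearbox lever is home in the far right leg of the H gate: its ball is more than 19 mm forward of neutral and more than 20 mm to the right of the middle, in the box's frame (x of shift_knob in the frame of gearbox above 0.019 m and y of shift_knob in the frame of gearbox below -0.02 m); the robot touches nothing.
It fails at once if the clutch box's lever is moved (its ball by more than 10 mm) (distance of clutch_knob from where it was at the start of the episode above 0.01 m).
It also fails if it takes over 32 s, if anything falls off the work surface, if the arm or the gripper's body presses on something with over 40 N, if the wrist force passes 120 N, or if a joint passes its speed limit or range.

## Working session

There is one attempt and no reset: what is moved stays moved. The work goes in short steps, Python scripts to look and compute and a tool call to move; the robot and the scene stay as the last step left them, time stands still between calls to the robot, and variables do not carry over. Pictures are saved under pics/ and viewed, at most 10 in all, crops included, and the job is handed in when it is done.

Besides the shell and the picture viewer there is one more tool, called after "Emit:" by a JSON object that holds its "api" and its "payload". servo_tool: Moves the arm, as the interface text tells. Its arguments: {"type":"object","properties":{"deltas":{"type":"array","items":{"type":"array"}},"grip":{"type":"number"}},"required":["deltas"]}

```bash
mkdir -p pics; cat > h.py <<'E'
import numpy as np, cv2
from workcell import ctrl, get_image, close_job, finder
from scipy.spatial.transform import Rotation as R
def pts(im):
    d=im["depth"];v,u=np.mgrid[0:400,0:640];K=im["K"]
    c=np.stack([(u-K[0,2])*d/K[0,0],(v-K[1,2])*d/K[1,1],d],-1)
    P=im["pose"];return c@P[:3,:3].T+P[:3,3]
E
python3 - <<'E'
from h import *
o=ctrl.get_obs();print(o['t'],o['ee_pos'],o['orientation'],ctrl.grip_point_offset,o['width'])
ims={n:get_image(n) for n in("top","side")}
cv2.imwrite("pics/a.png",cv2.resize(np.vstack([ims["top"]["frame"],ims["side"]["frame"]]),(480,600)))
cv2.imwrite("pics/top.png",ims["top"]["frame"])
for n,im in ims.items():
    p=pts(im)
    for q in("gearbox","shift_knob","clutch_knob"):
        for r in finder.silhouettes(q,im)[:3]:
            m=r["mask"]&(im["depth"]>0);c=p[m]
            print(n,q,round(r["score"],2),np.round(np.array(r["rect"])*[640,400,640,400]),np.median(c,0).round(1),c.min(0).round(),c.max(0).round(), m.sum())
    print(n,im["pose"][:3,3].round())
E
```

```text
0.0 [275.95898212 560.15614534 221.91924371] [-7.12728636e-01 -3.05931470e+00  2.32645013e-03] 18.700000000000003 88.06989303127874
top gearbox 0.7 [371. 181.  67.  65.] [608.9 137.2  80.3] [535.  38.  -2.] [696. 214. 146.] 3267
top clutch_knob 0.62 [267. 226.  11.  14.] [496.8 367.8 147. ] [484. 357.  70.] [508. 381. 152.] 115
top [481. 241. 951.]
side gearbox 0.8 [370. 250.  80.  85.] [594.1 105.   71.3] [531.  41.  -2.] [727. 311. 144.] 4864
side shift_knob 0.49 [357. 219.  11.  27.] [592.6 164.2 130.7] [579. 155.  81.] [605. 180. 144.] 218
side clutch_knob 0.62 [275. 182.  12.  25.] [491.8 366.5 136.1] [482. 356.   0.] [563. 548. 150.] 196
side [ 249. -373.  611.]
```

View pics/top.png

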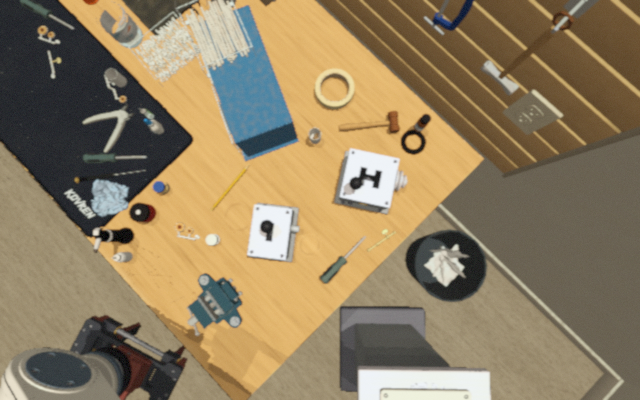

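The top view shows the H-gate box at pixel (370,180) with its pulley at (402,182) and its ball at (352,185). The straight-slot box is at (270,230). Next I'll fit the plate pose and the balls.

```bash
python3 - <<'E'
from h import *
from scipy.optimize import least_squares
im=get_image("top");p=pts(im)
print(np.round(im["pose"][:3,:3],2).tolist(), im["K"][0,0])
z=p[...,2]
reg=np.zeros((400,640),bool);reg[140:222,325:420]=1
m=((z>74)&(z<88)&reg).astype(np.uint8)
n,l,s,c=cv2.connectedComponentsWithStats(m);k=1+s[1:,4].argmax()
q=p[l==k];r=cv2.minAreaRect(q[:,:2].astype(np.float32));print("plate",r,np.median(q[:,2]))
low=p[reg&(z>15)&(z<70)];print("low",low.mean(0))
print("pulley px world",p[182,400:406].round(0).tolist())
for nm,(a,b,cc,d) in dict(shift=(170,200,335,370),clutch=(215,245,255,285)).items():
    w=np.zeros((400,640),bool);w[a:b,cc:d]=1
    s=p[w&(z>118)&(z<170)]
    f=least_squares(lambda x:np.linalg.norm(s-x,axis=1)-15,s.mean(0)-[0,0,8],loss="soft_l1")
    print(nm,f.x.round(1),len(s),s.max(0).round(),s.min(0).round())
f=im["frame"][130:260,235:420];cv2.imwrite("pics/b.png",cv2.resize(f,None,fx=4,fy=4,interpolation=cv2.INTER_CUBIC))
E
```

```text
[[0.01, -0.99, 0.11], [-1.0, -0.0, 0.02], [-0.02, -0.11, -0.99]] 369.0704225711238
plate ((615.2525634765625, 135.83740234375), (120.22541046142578, 120.70278930664062), 77.76006317138672) 81.1179472190264
low [594.40093617 104.59590362  49.56448633]
pulley px world [[606.0, 62.0, 67.0], [606.0, 59.0, 67.0], [608.0, 55.0, 57.0], [608.0, 52.0, 56.0], [607.0, 50.0, 58.0], [608.0, 47.0, 56.0]]
shift [595.2 172.9 128.7] 136 [607. 186. 147.] [581. 159. 128.]
clutch [497.4 370.3 135.4] 143 [510. 384. 153.] [484. 356. 136.]
```

View pics/b.png

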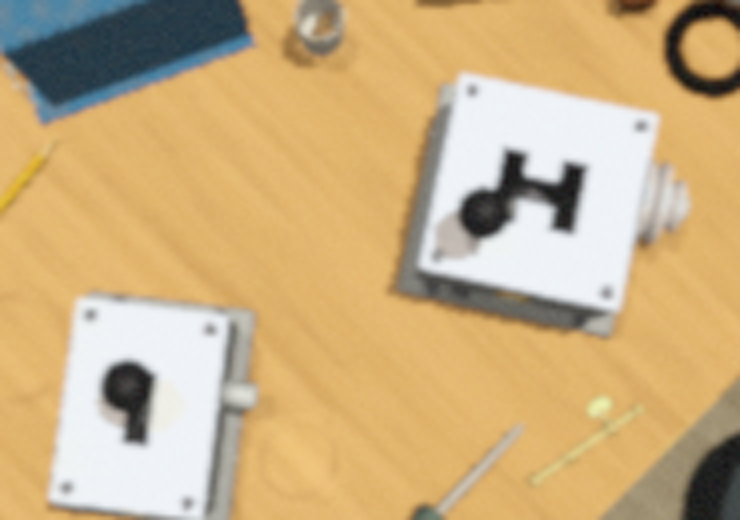

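View pics/a.png

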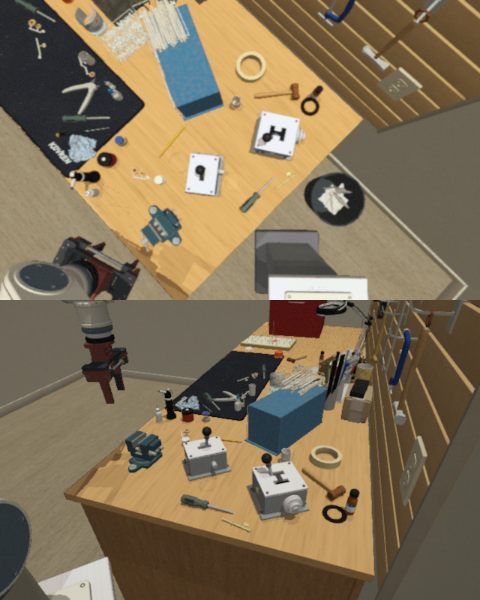

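The crop shows the H-box ball sitting in the near-left leg at crop pixel (485,212), and the clutch ball at (128,385). From the fit, box yaw is about -12.24° and the centre is about (615,136). Next I move toward the ball and line the tool up with the box axes.

Emit:
{"api": "servo_tool", "payload": {"deltas": [[[-30,-14,0],[0,0,-0.05]],[[-67,-30,0],[0,0,-0.1]],[[-104,-47,0],[0,0,-0.15]],[[-141,-64,0],[0,0,-0.2]],[[-178,-80,0],[0,0,-0.244]]], "grip": -1}}

```text
t: 0.87
ee_pos: [401.2, 408.7, 222.8]
orientation: [0.33, 3.124, 0.0]
ft_force: [0.2, 0.2, -0.4]
width: 87.5
grasp_force: 0.0
```

Emit:
{"api": "servo_tool", "payload": {"deltas": [[[-31,-24,0],[0,0,0]],[[-62,-49,0],[0,0,0]],[[-93,-74,0],[0,0,0]],[[-124,-98,0],[0,0,0]],[[-155,-123,0],[0,0,0]]]}}

```text
t: 1.28
ee_pos: [527.0, 255.5, 222.9]
orientation: [0.335, 3.123, 0.0]
ft_force: [0.5, 0.9, 0.5]
width: 87.6
grasp_force: 0.0
```

Emit:
{"api": "servo_tool", "payload": {"deltas": [[[-31,-24,0],[0,0,0]],[[-62,-49,0],[0,0,0]],[[-85,-67,0],[0,0,0]],[[-85,-67,0],[0,0,0]]]}}

```text
t: 1.62
ee_pos: [598.0, 169.5, 222.8]
orientation: [0.342, 3.121, -0.001]
ft_force: [-0.4, 0.5, 0.3]
width: 87.6
grasp_force: 0.0
```

```bash
cat > b.py <<'E'
from h import *
from scipy.optimize import least_squares
def ball(im,g):
    p=pts(im);s=p[(im["depth"]>0)&(np.linalg.norm(p-g,axis=-1)<22)&(p[...,2]>118)]
    f=least_squares(lambda x:np.linalg.norm(s-x,axis=1)-15,np.array(g,float),loss="soft_l1")
    return f.x,len(s)
def plate(im):
    p=pts(im);m=((abs(p[...,2]-80)<6)&(np.hypot(p[...,0]-615,p[...,1]-136)<100)).astype(np.uint8)
    n,l,s,c=cv2.connectedComponentsWithStats(m);k=1+s[1:,4].argmax()
    return cv2.minAreaRect(p[l==k][:,:2].astype(np.float32))
a=np.deg2rad(-12.24);ex=np.array([np.cos(a),np.sin(a)]);ey=np.array([-ex[1],ex[0]])
E
python3 - <<'E'
from b import *
o=ctrl.get_obs();e=o['ee_pos'];print(o['t'],e.round(1),o['orientation'].round(3))
im=get_image("wrist");print(im["pose"][:3,3].round(),plate(im))
b,n=ball(im,(595,173,129));print(b.round(1),n)
d=b[:2]-e[:2];print("tool dx,dy",-d@ex,d@ey,"dz",e[2]-b[2]+18.7)
cv2.imwrite("pics/c.png",im["frame"])
E
```

```text
1.6167 [598.  169.5 222.8] [ 3.420e-01  3.121e+00 -1.000e-03]
[527. 186. 385.] ((612.6848754882812, 138.32745361328125), (120.3607406616211, 120.3149642944336), 77.72150421142578)
[592.9 175.3 127.2] 1091
tool dx,dy 6.2229093039152374 4.592657560483872 dz 114.2999502335762
```

View pics/c.png

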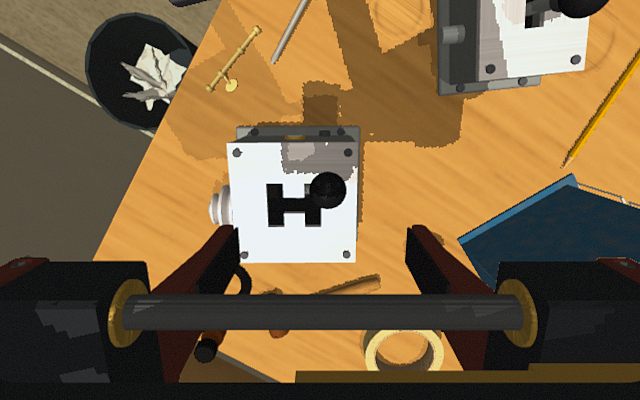

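The wrist view shows the ball at (327,190) over the near-left leg, with the fingers aligned to the box. Descending onto it.

Emit:
{"api": "servo_tool", "payload": {"deltas": [[[6,4.5,25],[0,0,0]],[[6,4.5,55],[0,0,0]],[[6,4.5,85],[0,0,0]],[[6,4.5,107],[0,0,0]],[[6,4.5,112],[0,0,0]]]}}

```text
t: 2.08
ee_pos: [586.4, 179.7, 106.9]
orientation: [-0.333, -3.118, 0.004]
ft_force: [-0.8, 0.3, -0.3]
width: 87.7
grasp_force: 0.0
```

Emit:
{"api": "servo_tool", "payload": {"deltas": [[[0,0,0],[0,0,0]],[[0,0,0],[0,0,0]],[[0,0,0],[0,0,0]],[[0,0,0],[0,0,0]],[[0,0,0],[0,0,0]]], "grip": 1}}

```text
t: 2.5
ee_pos: [590.6, 179.6, 112.2]
orientation: [0.335, 3.121, 0.001]
ft_force: [-0.2, -0.4, 0.2]
width: 57.8
grasp_force: 0.0
```

Emit:
{"api": "servo_tool", "payload": {"deltas": [[[0,0,0],[0,0,0]],[[0,0,0],[0,0,0]],[[0,0,0],[0,0,0]]]}}

```text
t: 2.75
ee_pos: [590.0, 179.2, 111.0]
orientation: [0.335, 3.123, 0.0]
ft_force: [0.4, -0.2, -0.2]
width: 37.7
grasp_force: 0.0
```

Emit:
{"api": "servo_tool", "payload": {"deltas": [[[-3.5,-3.5,2],[0,0,0]],[[-3.5,-3.5,2],[0,0,0]],[[-3.5,-3.5,2],[0,0,0]],[[-3.5,-3.5,2],[0,0,0]]]}}

```text
t: 3.08
ee_pos: [592.6, 174.7, 108.5]
orientation: [-0.335, -3.124, 0.001]
ft_force: [0.8, -1.5, -0.4]
width: 28.8
grasp_force: 30.0
```

Emit:
{"api": "servo_tool", "payload": {"deltas": [[[-6,0,-1],[0,0,0]],[[-12,0,-2],[0,0,0]],[[-18,0,-3],[0,0,0]],[[-24,0,-4],[0,0,0]],[[-30,0,-4],[0,0,0]]]}}

```text
t: 3.5
ee_pos: [621.8, 168.6, 112.1]
orientation: [-0.335, -3.122, 0.001]
ft_force: [-2.5, -0.3, -3.2]
width: 28.6
grasp_force: 30.0
```

Emit:
{"api": "servo_tool", "payload": {"deltas": [[[0,-3,0],[0,0,0]],[[0,-6,-1],[0,0,0]],[[0,-9,-2],[0,0,0]],[[0,-12,-3],[0,0,0]],[[0,-15,-3],[0,0,0]]]}}

```text
t: 3.92
ee_pos: [619.7, 154.8, 116.1]
orientation: [0.336, 3.121, 0.003]
ft_force: [0.7, 7.7, -3.0]
width: 28.9
grasp_force: 30.0
```

Emit:
{"api": "servo_tool", "payload": {"deltas": [[[0,-4,0],[0,0,0]],[[0,-8,0],[0,0,0]],[[0,-12,-1],[0,0,0]],[[0,-16,-1],[0,0,0]],[[0,-20,-1],[0,0,0]]]}}

```text
t: 4.33
ee_pos: [616.2, 135.7, 118.2]
orientation: [0.336, 3.12, 0.005]
ft_force: [0.1, 6.0, 2.9]
width: 28.6
grasp_force: 30.0
```

Emit:
{"api": "servo_tool", "payload": {"deltas": [[[0,-4,0],[0,0,0]],[[0,-8,1],[0,0,0]],[[0,-12,1],[0,0,0]],[[0,-16,2],[0,0,0]],[[0,-20,3],[0,0,0]]]}}

```text
t: 4.75
ee_pos: [612.5, 116.1, 115.8]
orientation: [0.335, 3.118, 0.005]
ft_force: [-0.3, 7.2, 4.8]
width: 28.7
grasp_force: 30.0
```

Emit:
{"api": "servo_tool", "payload": {"deltas": [[[0,-3,0],[0,0,0]],[[0,-6,1],[0,0,0]],[[0,-9,1],[0,0,0]],[[0,-11,1],[0,0,0]],[[0,-11,1],[0,0,0]]]}}

```text
t: 5.17
ee_pos: [609.5, 104.9, 113.8]
orientation: [0.336, 3.12, 0.004]
ft_force: [0.4, 6.0, -1.1]
width: 28.5
grasp_force: 30.0
```

Emit:
{"api": "servo_tool", "payload": {"deltas": [[[-5,0,0],[0,0,0]],[[-10,0,0],[0,0,0]],[[-15,0,1],[0,0,0]],[[-20,0,2],[0,0,0]],[[-24,0,3],[0,0,0]]]}}

```text
t: 5.58
ee_pos: [632.5, 98.8, 110.6]
orientation: [0.335, 3.122, 0.0]
ft_force: [-1.5, 0.5, 6.3]
width: 28.8
grasp_force: 30.0
```

Emit:
{"api": "servo_tool", "payload": {"deltas": [[[-2,0,0],[0,0,0]],[[-4,0,1],[0,0,0]],[[-6,0,1],[0,0,0]],[[-6,0,1],[0,0,0]]]}}

```text
t: 5.92
ee_pos: [637.7, 97.6, 109.1]
orientation: [0.335, 3.123, -0.0]
ft_force: [-2.1, 0.9, 5.6]
width: 28.9
grasp_force: 30.0
```

Emit:
{"api": "servo_tool", "payload": {"deltas": [[[0,0,0],[0,0,0]],[[0,0,0],[0,0,0]],[[0,0,0],[0,0,0]],[[0,0,0],[0,0,0]],[[0,0,0],[0,0,0]]], "grip": -1}}

```text
t: 6.33
ee_pos: [637.1, 97.8, 108.5]
orientation: [-0.335, -3.124, 0.0]
ft_force: [-0.2, 0.7, -0.3]
width: 58.5
grasp_force: 0.0
```

Emit:
{"api": "servo_tool", "payload": {"deltas": [[[0,0,0],[0,0,0]],[[0,0,0],[0,0,0]],[[0,0,0],[0,0,0]],[[0,0,-5],[0,0,0]],[[0,0,-20],[0,0,0]]]}}

```text
t: 6.75
ee_pos: [635.6, 97.7, 127.1]
orientation: [-0.335, -3.12, 0.002]
ft_force: [-0.6, 0.1, -0.7]
width: 87.5
grasp_force: 0.0
```

Emit:
{"api": "servo_tool", "payload": {"deltas": [[[0,0,-25],[0,0,0]],[[0,0,-55],[0,0,0]],[[0,0,-85],[0,0,0]],[[0,0,-100],[0,0,0]],[[0,0,-100],[0,0,0]]]}}

```text
t: 7.17
ee_pos: [639.5, 98.2, 233.6]
orientation: [0.334, 3.116, 0.003]
ft_force: [0.1, -0.3, -0.1]
width: 87.7
grasp_force: 0.0
```

```bash
python3 - <<'E'
from b import *
o=ctrl.get_obs();print(o['t'],o['ee_pos'].round(1),o['width'],o['ft_force'].round(1))
for n in("wrist","side"):
    im=get_image(n);b,k=ball(im,(637,97,127));d=b[:2]-[613.5,137];print(n,b.round(1),k,"box xy",d@ex,d@ey)
    if n=="side": print("clutch",ball(im,(497,370,135))); 
    cv2.imwrite(f"pics/d_{n}.png",im["frame"])
E
```

```text
7.1667 [639.5  98.2 233.6] 87.74106714105172 [ 0.1 -0.3 -0.1]
wrist [634.   99.4 126.3] 1001 box xy 28.009611742069495 -32.381584411143386
side [635.3  99.2 127. ] 184 box xy 29.299668250506 -32.28224334357405
clutch (array([496.37511055, 372.36794748, 134.70616884]), 140)
```

View pics/d_wrist.png

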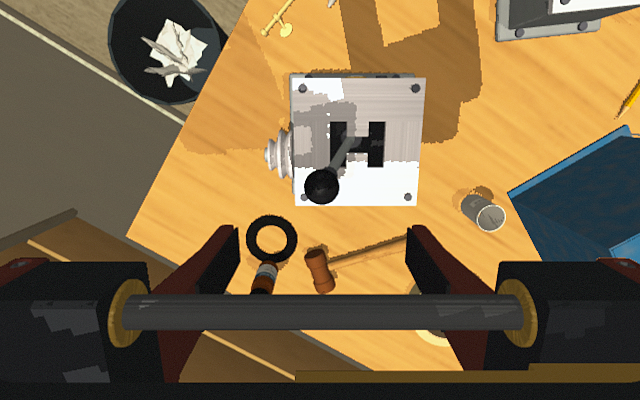

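The ball is at pixel (321,186), in the far-right leg on the pulley side. In the box frame that is about (+28, -32) mm. The clutch ball hasn't moved and the gripper is clear.

```bash
python3 -c "
from workcell import close_job
print(close_job())"
```

```text
the job is handed in; nothing more can be done
None
```

The gearbox lever is home in the far right leg, with its ball measured at about x = +28 mm, y = -32 mm in the box frame. I released it, the clutch lever hasn't moved, and the job was handed in just after 7 s of arm time; no verdict was returned.

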